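# Move the microscope optics to the other rack in reverse order

### The arm

A 7-joint arm with a two-finger parallel gripper is mounted at the origin on the work surface. World frame = base frame: x ahead of the robot, y to its left, z up, the work surface at z = 0. Lengths are in m, angles in rad, forces in N, time in s.
With the tool pointing down it reaches from about 0.425 to 0.95 m from the base axis. Payload 16.7 kg.
Tool frame: the origin (TCP) lies at the very end of the fingers, on their centre line; the grasp point (between the pads) lies 19 mm behind it; z points along the fingers, y is the line along which they close (so a half turn about z gives the same grasp; the last joint's range is limited). The gripper opens to 94 mm and grips with 3 to 60 N. Pads are 16 mm wide; open, the fingers measure 119 mm over their backs; the gripper's body (75 mm by 177 mm) begins 78 mm behind the grasp point.
Start: joints at [1.095, 0.426, 0.074, 1.606, -0.034, 1.111, -0.067], TCP at [0.217, -0.639, 0.205] pointing down, gripper open.
Joint ranges: [-2.85, 2.85], [-0.5, 2.14], [-1.23, 1.37], [0.21, 2.46], [-1.02, 4.16], [0.16, 2.05], [-2.73, 2.73]. Speed limits (rad/s): [1.89, 1.89, 2.39, 2.39, 3.01, 3.01, 3.01].

### API

Orientations are given as a 3x3 rotation matrix whose columns are the frame's x, y, z axes.
In Python, from bench import sense, imaging, job gives the robot as it stands.
- The arm moves only by the shell command python3 -m inch 'ROWS' [OPENING]. ROWS is JSON, one flat list of numbers, 4 for each row, row after row: the shift along the tool's x, y, z in units of 25 mm (1.0 is 25 mm), then the turn about the tool's z in units of 6 degrees (1.0 is 6 degrees). A call has 1 to 10 rows; each row shifts and turns the commanded pose from where the row before left it, along the tool's axes as they then stand; what a row does not reach is not made up. A row lasts 1/8 s, in which the tool goes at most 62.5 mm and 10.7 degrees, less where a joint would pass 70% of its speed; a pose out of reach is approached as far as the arm can. A call is refused whole if a number of a shift passes 1 or a number of a turn 1, either way. A call with a gripper value outside its range is refused whole. OPENING is the opening, from 0 (shut) to 1 (fully open), set as the call begins (- or left out, the last holds). The fingers move at their own pace and stop on an object; the grip force is fixed at half the most. Time passes only in rows, so rows that do not move let the fingers close. It gives the time, the measured TCP pose, the force, the opening and the grip force at its end, in the units of the state.
- sense(): the state, without advancing time (a new reading comes with each control period).
- imaging.read_camera(name): name is "scene" or "top"; returns a dict with "image" (420x560x3 uint8, red, green, blue), "intrinsics" (3x3 intrinsics, pixels), "rvec" (rotation vector, rad) and "tvec" (3), from world to camera coordinates, as OpenCV has them. Camera axes: x right, y down, z forward; pixel columns grow to the right and rows downward; lengths in m; the calibration is good to about 2 mm. A picture is of the moment at which its call begins. There is no depth.
- job.job_done(): hands the job in; it is judged then, once.
The state is a dict: "t": time; "q": joint angles; "joint_velocities": joint speeds; "effort": joint torques, N m; "position": TCP position; "tool_rot": TCP orientation; "contact_force": force on the tool from outside, world axes, zero at the start; "moment": the same for the moment, N m; "width": finger opening in m; "gripper_force": force on a finger pad.
Only numpy, scipy, OpenCV 4.12 (cv2) and the standard library are available. Lean on these libraries where they do the work, as an engineer would, in place of code of your own. Each camera call takes 0.05 s, during which the arm holds its last target. There are 200 camera calls.

### The job

Move the four microscope parts from the aluminium bar with rubber pads into the white tray, one in each bay, in reverse order: the part next to the post of the old rack goes into the bay farthest from the new rack's post, and so on, until the part farthest from the old post stands next to the new one. They are glass optics: keep them upright, set them down gently in the bays without dropping them, and let go.

Things in the scene. Friction and masses are not known exactly. Their poses are not given: they have to be found in the camera images.
- eyepiece: Eyepiece, 62 mm high: a bright aluminium barrel of 30 mm diameter up to 30 mm, and on it a wider black head of 42 mm diameter from 30 to 62 mm, glass top. About 0.11 kg. Loose, round, upright. Origin at the centre of its underside (10 mm above the table at the start), z up along its axis. Starts on its pad within 4 mm of the pad's centre. Grip it by the head, about 45 mm above its underside.
- objective: Objective, 85 mm high, the tallest, all bright aluminium: a cylinder of 34 mm diameter up to 52 mm, then a cone that narrows to 18 mm at the top. About 0.16 kg. Loose, round, upright. Origin at the centre of its underside (10 mm above the table at the start), z up along its axis. Starts on its pad within 4 mm of the pad's centre. Grip it by the cylinder, about 36 mm above its underside.
- ring_lens: Ring lens, the lowest and widest: a plain black cylinder of 44 mm diameter, 44 mm high, with a glass face nearly as wide as its top. About 0.13 kg. Loose, round, upright. Origin at the centre of its underside (10 mm above the table at the start), z up along its axis. Starts on its pad within 4 mm of the pad's centre. Grip it about 30 mm above its underside.
- photo_tube: Photo tube, 75 mm high: a white tube of 30 mm diameter on a dark flange of 40 mm diameter and 12 mm height. About 0.14 kg. Loose, round, upright. Origin at the centre of its underside (10 mm above the table at the start), z up along its axis. Starts on its pad within 4 mm of the pad's centre. Grip it by the tube, about 48 mm above its underside.
- old_rack: Rack that holds the parts at the start: flat aluminium bar 62 x 245 x 6 mm with four rubber pads, centred at x = 0, y = +90 (next to the post), +30, -30, -90 mm. Fixed. Origin on the table under the middle of the row; y runs along it to the post, z up. The post, 40 mm high with a 20 mm black knob, is at y = +137.5 mm. Stands left or right.
- new_rack: Rack to fill: white tray 65 x 245 mm, four 55 x 55 mm bays centred at x = 0, y = +90 (next to the post), +30, -30, -90 mm. Fixed. Origin on the table under the middle of the row; y runs along it to the post, z up. Bay floors are 6 mm above the table; rim and grey dividers, 5 mm thick, rise to 14 mm. Post as on the old rack: y = +137.5 mm, 40 mm high. Any part fits any bay, 5 mm to spare.
- pad_eyepiece: Black rubber pad, 50 x 50 x 4 mm, fixed, on which the eyepiece stands at the start; looks like the other three. One of the four places of the old rack. Origin at the centre of its underside, 6 mm above the table; top 10 mm above the table; axes as the old rack's.
- pad_objective: Black rubber pad, 50 x 50 x 4 mm, fixed, on which the objective stands at the start; looks like the other three. One of the four places of the old rack. Origin at the centre of its underside, 6 mm above the table; top 10 mm above the table; axes as the old rack's.
- pad_ring_lens: Black rubber pad, 50 x 50 x 4 mm, fixed, on which the ring lens stands at the start; looks like the other three. One of the four places of the old rack. Origin at the centre of its underside, 6 mm above the table; top 10 mm above the table; axes as the old rack's.
- pad_photo_tube: Black rubber pad, 50 x 50 x 4 mm, fixed, on which the photo tube stands at the start; looks like the other three. One of the four places of the old rack. Origin at the centre of its underside, 6 mm above the table; top 10 mm above the table; axes as the old rack's.

How it is judged:
At the end, for the whole second after the job is handed in: Each part stands upright (within 0.1 rad), released and at rest on the floor of its own bay (underside within 4 mm in height, axis within 15 mm of the bay's centre along and across); the parts from y = +90, +30, -30, -90 mm of the old rack stand at y = -90, -30, +30, +90 mm of the new (x of eyepiece in the frame of new_rack between -0.015 and 0.015 m and z of eyepiece in the frame of new_rack between 0.002 and 0.01 m and angle between each of eyepiece, objective, ring_lens, photo_tube's own z axis and vertical below 0.1 rad and linear speed of each of eyepiece, objective, ring_lens, photo_tube below 0.02 m/s and angular speed of each of eyepiece, objective, ring_lens, photo_tube below 0.3 rad/s and ((y of pad_eyepiece in the frame of old_rack between 0.075 and 0.105 m and y of eyepiece in the frame of new_rack between -0.105 and -0.075 m) or (y of pad_eyepiece in the frame of old_rack between 0.015 and 0.045 m and y of eyepiece in the frame of new_rack between -0.045 and -0.015 m) or (y of pad_eyepiece in the frame of old_rack between -0.045 and -0.015 m and y of eyepiece in the frame of new_rack between 0.015 and 0.045 m) or (y of pad_eyepiece in the frame of old_rack between -0.105 and -0.075 m and y of eyepiece in the frame of new_rack between 0.075 and 0.105 m)) and x of objective in the frame of new_rack between -0.015 and 0.015 m and z of objective in the frame of new_rack between 0.002 and 0.01 m and ((y of pad_objective in the frame of old_rack between 0.075 and 0.105 m and y of objective in the frame of new_rack between -0.105 and -0.075 m) or (y of pad_objective in the frame of old_rack between 0.015 and 0.045 m and y of objective in the frame of new_rack between -0.045 and -0.015 m) or (y of pad_objective in the frame of old_rack between -0.045 and -0.015 m and y of objective in the frame of new_rack between 0.015 and 0.045 m) or (y of pad_objective in the frame of old_rack between -0.105 and -0.075 m and y of objective in the frame of new_rack between 0.075 and 0.105 m)) and x of ring_lens in the frame of new_rack between -0.015 and 0.015 m and z of ring_lens in the frame of new_rack between 0.002 and 0.01 m and ((y of pad_ring_lens in the frame of old_rack between 0.075 and 0.105 m and y of ring_lens in the frame of new_rack between -0.105 and -0.075 m) or (y of pad_ring_lens in the frame of old_rack between 0.015 and 0.045 m and y of ring_lens in the frame of new_rack between -0.045 and -0.015 m) or (y of pad_ring_lens in the frame of old_rack between -0.045 and -0.015 m and y of ring_lens in the frame of new_rack between 0.015 and 0.045 m) or (y of pad_ring_lens in the frame of old_rack between -0.105 and -0.075 m and y of ring_lens in the frame of new_rack between 0.075 and 0.105 m)) and x of photo_tube in the frame of new_rack between -0.015 and 0.015 m and z of photo_tube in the frame of new_rack between 0.002 and 0.01 m and ((y of pad_photo_tube in the frame of old_rack between 0.075 and 0.105 m and y of photo_tube in the frame of new_rack between -0.105 and -0.075 m) or (y of pad_photo_tube in the frame of old_rack between 0.015 and 0.045 m and y of photo_tube in the frame of new_rack between -0.045 and -0.015 m) or (y of pad_photo_tube in the frame of old_rack between -0.045 and -0.015 m and y of photo_tube in the frame of new_rack between 0.015 and 0.045 m) or (y of pad_photo_tube in the frame of old_rack between -0.105 and -0.075 m and y of photo_tube in the frame of new_rack between 0.075 and 0.105 m))); the robot touches nothing.
It fails at once if an optical part is tipped over (more than 35 degrees) (angle between any of eyepiece, objective, ring_lens, photo_tube's own z axis and vertical above 0.61 rad).
It fails at once if an optical part is dropped or thrown: it moves faster than 0.6 m/s (a fall of about 18 mm) with no finger on it ((contact force between the fingers and eyepiece below 0.02 N and linear speed of eyepiece above 0.6 m/s) or (contact force between the fingers and objective below 0.02 N and linear speed of objective above 0.6 m/s) or (contact force between the fingers and ring_lens below 0.02 N and linear speed of ring_lens above 0.6 m/s) or (contact force between the fingers and photo_tube below 0.02 N and linear speed of photo_tube above 0.6 m/s)).
It also fails if it takes over 99 s, if anything falls off the work surface, if the arm or the gripper's body presses on something with over 40 N, if the wrist force passes 120 N, or if a joint passes its speed limit or range.

## Working session

There is one attempt and no reset: what is moved stays moved. The work goes in short steps, Python scripts to look and compute and a shell command to move; the robot and the scene stay as the last step left them, time stands still between calls to the robot, and variables do not carry over. Pictures are saved under pics/ and viewed, at most 14 in all, crops included, and the job is handed in when it is done.

```bash
mkdir -p pics; ls; python3 - <<'E'
from bench import sense, imaging
import cv2,numpy as np
np.set_printoptions(precision=4,suppress=True)
s=sense(); print(s['t'],s['position'],s['tool_rot'],s['width'])
for n in('top','scene'):
    c=imaging.read_camera(n); cv2.imwrite(f'pics/{n}0.png',c['image'][:,:,::-1])
    print(n,c['intrinsics'],c['rvec'],c['tvec'])
E
```

```text
pics
0.0 [ 0.2165 -0.6389  0.2048] [[ 0.9471  0.321  -0.0005]
 [ 0.321  -0.9471  0.0012]
 [-0.0001 -0.0013 -1.    ]] 0.09396098588260342
top [[430.2105   0.     275.3484]
 [  0.     430.2105 212.1723]
 [  0.       0.       1.    ]] [ 2.1517 -2.1582  0.0777] [-0.0002  0.538   0.7514]
scene [[445.1259   0.     280.4207]
 [  0.     445.1259 203.0501]
 [  0.       0.       1.    ]] [ 2.0171  1.7639 -0.5254] [-0.072  -0.4231  1.1123]
```

View pics/top0.png

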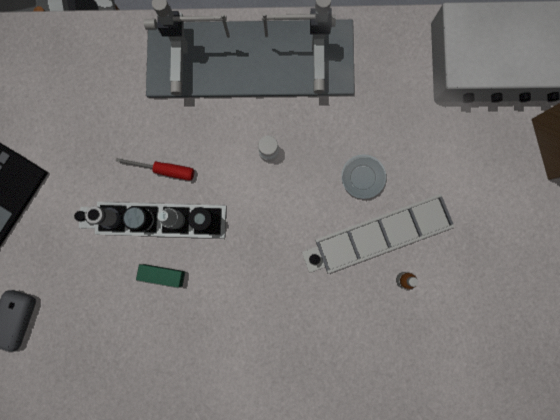

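View pics/scene0.png

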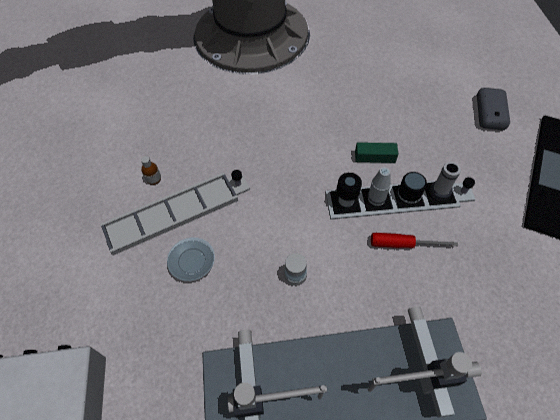

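Top view: the old rack is at left with its post at (80,216). From the post come photo tube, ring lens, objective, eyepiece. The new tray is at right, with its post at (314,259) and far bay at (432,217). I'll enlarge both racks.

```bash
python3 - <<'E'
import cv2,numpy as np
t=cv2.imread('pics/top0.png');s=cv2.imread('pics/scene0.png')
a=cv2.resize(t[190:250,70:235],None,fx=4.8,fy=4.8,interpolation=cv2.INTER_CUBIC)
b=cv2.resize(s[155:225,320:485],None,fx=4.2424*1.1314,fy=4.8,interpolation=cv2.INTER_CUBIC)[:, :792]
b=cv2.resize(b,(a.shape[1],290))
im=np.vstack([a,b]);im=np.clip(im*1.7,0,255).astype(np.uint8);print(im.shape);cv2.imwrite('pics/crop.png',im)
E
```

```text
(578, 792, 3)
```

View pics/crop.png

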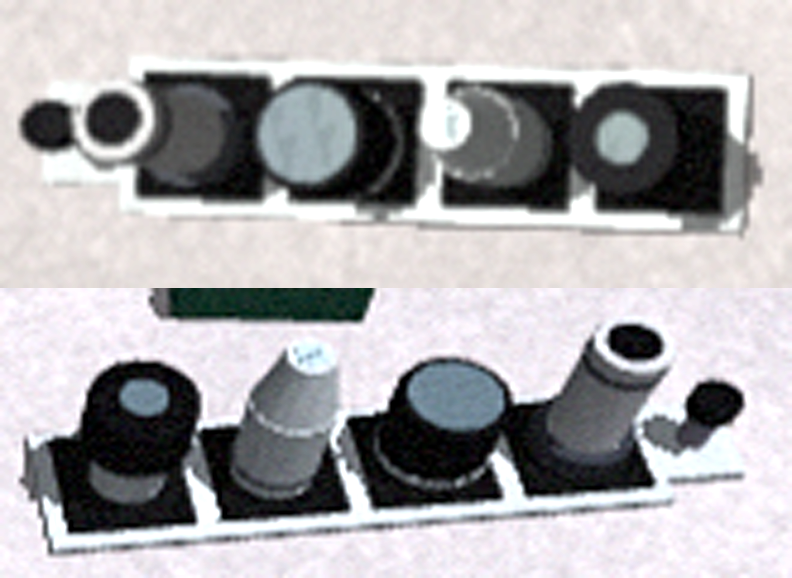

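The crop confirms the order from the post: photo tube, ring lens, objective, eyepiece. I'll compute positions from both views and crop the tray.

```bash
cat >h.py <<'E'
import cv2,numpy as np
np.set_printoptions(precision=4,suppress=True)
from bench import imaging,sense
CAM={}
def cam(n):
    if n not in CAM: CAM[n]=imaging.read_camera(n)
    return CAM[n]
def ray(n,uv,z):
    c=cam(n);R=cv2.Rodrigues(np.array(c['rvec'],float))[0];t=np.array(c['tvec']).ravel()
    d=R.T@np.linalg.inv(c['intrinsics'])@np.array([uv[0],uv[1],1.]);o=-R.T@t
    return (o+d*(z-o[2])/d[2])[:2]
def proj(n,p):
    c=cam(n);return cv2.projectPoints(np.float64(p).reshape(-1,3),np.array(c['rvec']),np.array(c['tvec']),np.array(c['intrinsics']),None)[0].reshape(-1,2)
E
python3 - <<'E'
from h import *
T=lambda x,y:(70+x/4.8-.4,190+y/4.8-.4)
S=lambda x,y:(320+x/4.8-.4,155+(y-288)/4.143-.4)
for n,a,b,z in [('tube',(115,119),(634,341),.085),('ring',(308,133),(456,396),.054),('obj',(450,124),(312,357),.095),('eye',(622,137),(143,397),.072)]:
    print(n,ray('top',T(*a),z),ray('scene',S(*b),z))
print('corners',[ray('top',T(*p),.006) for p in [(134,57),(750,75),(742,232),(122,210)]])
print('bar-scene',[ray('scene',S(*p),.006) for p in [(28,437),(52,538),(672,492)]])
im=cam('top')['image'];im2=cam('scene')['image']
a=cv2.resize(im[190:280,295:460],None,fx=4.8,fy=4.8,interpolation=cv2.INTER_CUBIC)
b=cv2.resize(im2[165:260,95:260],(792,380),interpolation=cv2.INTER_CUBIC)
cv2.imwrite('pics/ct.png',np.clip(a[:,:,::-1]*1.2,0,255));cv2.imwrite('pics/cs.png',np.clip(b[:,:,::-1]*1.2,0,255))
for n,i in(('top',im),('scene',im2)):
    g=i.astype(int).sum(2)/3; print(n,np.percentile(g,[50,99]))
    m=cv2.inRange(i,(165,)*3,(255,)*3)
    for th in (150,165,180,195):
        k,l,st,ce=cv2.connectedComponentsWithStats((g>th).astype(np.uint8),connectivity=4)
        print(th,[(*np.round(ce[j],1),st[j,4]) for j in range(1,k) if 300<st[j,4]<2500])
E
```

```text
tube [0.5297 0.3049] [0.5276 0.307 ]
ring [0.5273 0.2472] [0.526  0.2486]
obj [0.5265 0.1826] [0.5264 0.1856]
eye [0.5238 0.1274] [0.5223 0.1277]
corners [array([0.562 , 0.3347]), array([0.5537, 0.0914]), array([0.4926, 0.0939]), array([0.5018, 0.337 ])]
bar-scene [array([0.4937, 0.0951]), array([0.5483, 0.0944]), array([0.5577, 0.3372])]
top [129.6667 142.3333]
150 []
165 []
180 []
195 []
scene [141.3333 156.    ]
150 [(np.float64(425.1), np.float64(340.1), np.int32(484)), (np.float64(246.7), np.float64(363.7), np.int32(468)), (np.float64(443.8), np.float64(401.5), np.int32(326))]
165 []
180 []
195 [][ WARN:0@2.261] global loadsave.cpp:1063 imwrite_ Unsupported depth image for selected encoder is fallbacked to CV_8U.
```

View pics/ct.png

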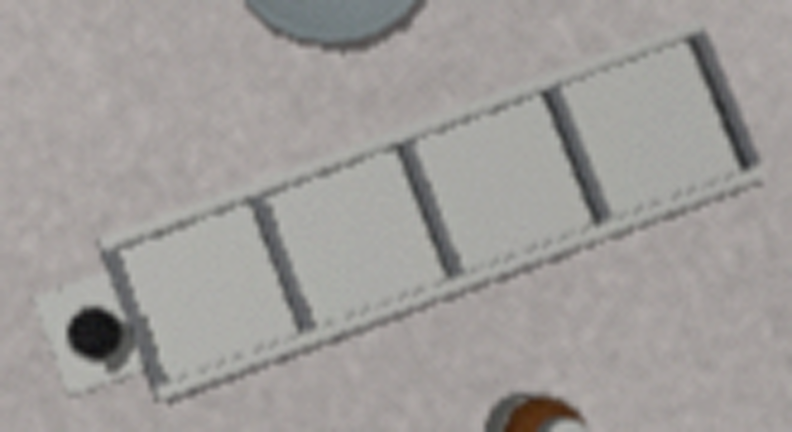

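Tray corners in the crop are (103,243), (704,30), (762,178) and (168,402), and the dividers are at (284,263), (431,209) and (577,155).

```bash
python3 - <<'E'
from h import *
T=lambda x,y:(295+x/4.8-.4,190+y/4.8-.4)
C=np.array([ray('top',T(*p),.014) for p in [(103,243),(704,30),(762,178),(168,402)]])
print(C,np.linalg.norm(np.roll(C,-1,0)-C,axis=1)); ctr=C.mean(0)
y=(C[0]+C[3]-C[1]-C[2]);y/=np.linalg.norm(y)
print('ctr',ctr,'div',ray('top',T(431,209),.014),'y',y,np.degrees(np.arctan2(y[1],y[0])))
for k in(90,30,-30,-90): print(k,ctr+y*k/1000)
d=np.array([.5578,.3358])-[.5535,.0934]; d=np.array([.5297,.336])-[.5232,.0932]; d/=np.linalg.norm(d)
o=np.array([.5268,.2145])
for k in(90,30,-30,-90): print('old',k,o+d*k/1000)
p=lambda q:np.r_[q,.014]
print(proj('scene',[p(q) for q in C]))
E
```

```text
[[ 0.4876 -0.0757]
 [ 0.568  -0.3048]
 [ 0.5114 -0.3242]
 [ 0.4277 -0.0994]] [0.2429 0.0597 0.2399 0.0644]
ctr [ 0.4987 -0.201 ] div [ 0.5001 -0.1998] y [-0.34    0.9404] 109.87564618310547
90 [ 0.4681 -0.1164]
30 [ 0.4885 -0.1728]
-30 [ 0.5089 -0.2292]
-90 [ 0.5293 -0.2857]
old 90 [0.5292 0.3045]
old 30 [0.5276 0.2445]
old -30 [0.526  0.1845]
old -90 [0.5244 0.1245]
[[235.6528 195.9892]
 [108.9935 249.0766]
 [100.5345 222.6824]
 [221.1676 171.9308]]
```

View pics/cs.png

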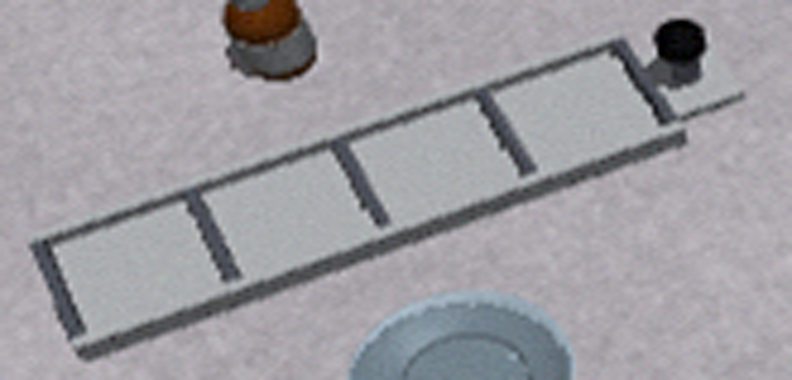

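```bash
python3 - <<'E'
from h import *
S=lambda x,y:(95+x/4.8-.4,165+y/4-.4)
C=np.array([ray('scene',S(*p),.014) for p in [(684,132),(80,346),(33,243),(622,40)]])
print(C,np.linalg.norm(np.roll(C,-1,0)-C,axis=1)); ctr=C.mean(0)
y=(C[0]+C[3]-C[1]-C[2]);y/=np.linalg.norm(y)
print('ctr',ctr,'div',ray('scene',S(360,184),.014),'y',y,np.degrees(np.arctan2(y[1],y[0])))
m=lambda:0
ctr=(ctr+ray('scene',S(360,184),.014)+np.array([.4987,-.2010])+np.array([.5001,-.1998]))/4;print(ctr)
y=y+np.array([-.34,.9404]);y/=np.linalg.norm(y)
for k in(90,30,-30,-90): print(k,ctr+y*k/1000)
E
```

```text
[[ 0.4916 -0.0732]
 [ 0.5725 -0.3006]
 [ 0.5174 -0.322 ]
 [ 0.4349 -0.094 ]] [0.2413 0.0592 0.2425 0.0603]
ctr [ 0.5041 -0.1975] div [ 0.5029 -0.1992] y [-0.3377  0.9413] 109.735892092697
[ 0.5014 -0.1994]
90 [ 0.4709 -0.1147]
30 [ 0.4913 -0.1711]
-30 [ 0.5116 -0.2276]
-90 [ 0.5319 -0.284 ]
```

```bash
python3 -m inch '[0,0,0,-1,0,0,0,-1,0,0,0,-1,0,0,0,-1,0,0,0,-1,0,0,0,-1,0,0,0,-1,0,0,0,-1,0,0,0,-1,0,0,0,-1]' 1
python3 -m inch '[0,0,0,-1,0,0,0,-0.88,0,0,0,0]'
python3 -c "
from h import *
s=sense();print(s['t'],s['position'],s['tool_rot'],s['q'])"
```

```text
t: 1.6
position: [0.2166, -0.6392, 0.2054]
tool_rot: [[0.192, 0.981, -0.0], [0.981, -0.192, 0.0], [0.0, -0.0, -1.0]]
contact_force: [-0.6, -0.6, -0.3]
width: 0.0941
gripper_force: 0.0
t: 1.98
position: [0.2165, -0.6393, 0.2054]
tool_rot: [[0.001, 1.0, 0.0], [1.0, -0.001, 0.0], [0.0, 0.0, -1.0]]
contact_force: [0.3, -0.5, -0.1]
width: 0.094
gripper_force: 0.0
1.975 [ 0.2165 -0.6393  0.2054] [[ 0.0006  1.      0.    ]
 [ 1.     -0.0006  0.0002]
 [ 0.0002  0.     -1.    ]] [ 1.2769  0.4327 -0.1746  1.5935  0.0808  1.1226  1.0824]
```

```bash
python3 -m inch '[1,1,0,0,1,1,0,0,1,1,0,0,1,1,0,0,1,1,0,0,1,1,0,0,1,1,0,0,1,1,0,0,1,1,0,0,1,1,0,0]'
python3 -m inch '[1,1,0,0,1,1,0,0,1,0.26,0,0,1,0,0,0,1,0,0,0,1,0,0,0,1,0,0,0,1,0,0,0,1,0,0,0,1,0,0,0]'
python3 -m inch '[1,0,0,0,1,0,0,0,1,0,0,0,1,0,0,0,1,0,0,0,1,0,0,0,1,0,0,0,1,0,0,0,1,0,0,0,1,0,0,0]'
python3 -m inch '[0.67,0,0,0,0,0,0,0,0,0,0,0]'
python3 -c "
from h import *
s=sense();print(s['t'],s['position'],s['q'])
cv2.imwrite('pics/a.png',np.hstack([cam('top')['image'][150:260,60:260],cam('scene')['image'][100:210,310:510]])[:,:,::-1])"
```

```text
t: 3.22
position: [0.4674, -0.3884, 0.2056]
tool_rot: [[0.003, 1.0, 0.0], [1.0, -0.003, -0.0], [-0.0, 0.0, -1.0]]
contact_force: [1.2, 0.4, 0.8]
width: 0.0938
gripper_force: 0.0
t: 4.47
position: [0.5225, -0.1384, 0.2056]
tool_rot: [[0.002, 1.0, 0.0], [1.0, -0.002, -0.0], [-0.0, 0.0, -1.0]]
contact_force: [-0.7, -0.4, -0.1]
width: 0.0942
gripper_force: 0.0
t: 5.72
position: [0.5226, 0.1113, 0.2056]
tool_rot: [[0.002, 1.0, 0.0], [1.0, -0.002, -0.0], [-0.0, 0.0, -1.0]]
contact_force: [0.0, -0.5, 0.1]
width: 0.094
gripper_force: 0.0
t: 6.1
position: [0.5231, 0.1265, 0.2054]
tool_rot: [[0.001, 1.0, -0.0], [1.0, -0.001, -0.0], [-0.0, -0.0, -1.0]]
contact_force: [-0.1, -0.5, -0.1]
width: 0.0937
gripper_force: 0.0
6.1 [0.5231 0.1265 0.2054] [ 0.1527  0.2547 -0.5939  1.8829  0.1635  1.0523 -0.5088]
```

```bash
python3 -m inch '[0.04,0,1,0,0,0,1,0,0,0,1,0,0,0,1,0,0,0,1,0,0,0,1,0,0,0,0.4,0,0,0,0.38,0,0,0,0,0]'
python3 -m inch '[0,0,0,0,0,0,0,0,0,0,0,0,0,0,0,0,0,0,0,0,0,0,0,0]' 0
```

```text
t: 7.32
position: [0.5231, 0.1284, 0.036]
tool_rot: [[0.0, 1.0, -0.0], [1.0, -0.0, -0.0], [-0.0, -0.0, -1.0]]
contact_force: [-0.1, -0.4, 0.2]
width: 0.094
gripper_force: 0.0
t: 8.07
position: [0.5231, 0.1285, 0.036]
tool_rot: [[-0.0, 1.0, 0.0], [1.0, 0.0, 0.0], [0.0, 0.0, -1.0]]
contact_force: [1.0, -0.4, 1.4]
width: 0.0414
gripper_force: 30.0
```

```bash
python3 -m inch '[0,0,-0.5,0,0,0,-1,0,0,0,-1,0,0,0,-1,0,0,0,-0.5,0]'
python3 -m inch '[-1,-0.2,0,0,-1,-0.2,0,0,-1,-0.2,0,0,-1,-0.2,0,0,-1,-0.2,0,0,-1,-0.2,0,0,-1,-0.2,0,0,-1,-0.2,0,0,-1,-0.2,0,0,-0.73,-0.29,0,0]'
python3 -m inch '[0,0,1,0,0,0,1,0,0,0,0.5,0,0,0,0,0]'
python3 -c "
from h import *
s=sense();print(s['position'],s['gripper_force'])
a=cam('top')['image'][190:280,290:410];b=cam('scene')['image'][140:230,170:290]
cv2.imwrite('pics/b.png',np.clip(1.4*cv2.resize(np.hstack([a,b]),(800,300),interpolation=cv2.INTER_CUBIC),0,255).astype(np.uint8)[:,:,::-1])"
```

```text
t: 8.7
position: [0.5236, 0.1287, 0.1378]
tool_rot: [[0.0, 1.0, 0.002], [1.0, -0.0, 0.0], [0.0, 0.002, -1.0]]
contact_force: [-0.5, 0.3, -1.1]
width: 0.0416
gripper_force: 30.0
t: 9.95
position: [0.4705, -0.1158, 0.136]
tool_rot: [[0.001, 1.0, -0.0], [1.0, -0.001, 0.0], [0.0, -0.0, -1.0]]
contact_force: [0.2, 0.2, -0.5]
width: 0.0415
gripper_force: 30.0
t: 10.45
position: [0.4705, -0.1145, 0.0731]
tool_rot: [[-0.0, 1.0, -0.001], [1.0, 0.0, 0.001], [0.001, -0.001, -1.0]]
contact_force: [-0.4, -0.5, -1.0]
width: 0.0412
gripper_force: 30.0
[ 0.4705 -0.1145  0.0731] 29.99979168176651
```

View pics/b.png

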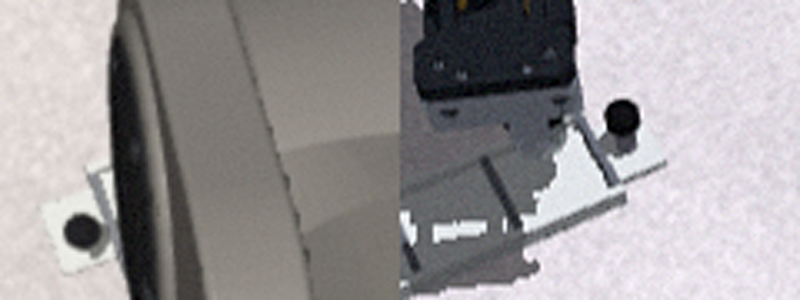

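The arm hides the bay, so I'll lower by pose and force.

```bash
python3 -m inch '[0,0,0.7,0,0,0,0.5,0,0,0,0.25,0,0,0,0.11,0,0,0,0.04,0,0,0,0,0]'
python3 -m inch '[0,0,0.04,0,0,0,0,0]'
```

```text
t: 11.3
position: [0.4711, -0.1148, 0.0337]
tool_rot: [[-0.0, 1.0, 0.0], [1.0, 0.0, -0.0], [-0.0, 0.0, -1.0]]
contact_force: [-0.2, 0.4, 0.2]
width: 0.0417
gripper_force: 30.0
t: 11.55
position: [0.471, -0.1148, 0.0326]
tool_rot: [[0.0, 1.0, 0.0], [1.0, -0.0, -0.0], [-0.0, 0.0, -1.0]]
contact_force: [0.2, 0.1, -0.8]
width: 0.0415
gripper_force: 30.0
```

```bash
python3 -m inch '[0,0,0.02,0,0,0,0,0,0,0,0,0]'
python3 -m inch '[0,0,0,0,0,0,0,0,0,0,0,0]' 1
python3 -m inch '[0,0,-0.5,0,0,0,-1,0,0,0,-1,0,0,0,-1,0,0,0,-1,0,0,0,-0.5,0,1,0,0,0,1,0,0,0,1,0,0,0,1,0,0,0]'
python3 -m inch '[1,0.3,0,0,1,0.3,0,0,1,0.3,0,0,1,0.3,0,0,1,0.3,0,0,1,0.3,0,0,1,0.3,0,0,0.95,0.12,0,0,0,0,0,0,0,0,0,0]'
python3 -c "
from h import *
s=sense();print(s['position'])
a=cam('top')['image'][190:280,295:415];b=cam('scene')['image'][140:230,170:290]
cv2.imwrite('pics/c.png',np.clip(1.4*cv2.resize(np.hstack([a,b]),(800,300),interpolation=cv2.INTER_CUBIC),0,255).astype(np.uint8)[:,:,::-1])"
```

```text
t: 11.92
position: [0.4709, -0.1147, 0.032]
tool_rot: [[-0.0, 1.0, 0.0], [1.0, 0.0, 0.0], [0.0, 0.0, -1.0]]
contact_force: [-0.5, 0.3, -0.6]
width: 0.0418
gripper_force: 30.0
t: 12.3
position: [0.4709, -0.1147, 0.032]
tool_rot: [[0.0, 1.0, 0.0], [1.0, -0.0, 0.0], [0.0, 0.0, -1.0]]
contact_force: [0.7, 0.7, 0.2]
width: 0.0681
gripper_force: 0.0
t: 13.55
position: [0.4706, -0.014, 0.1571]
tool_rot: [[0.0, 1.0, -0.0], [1.0, -0.0, 0.0], [0.0, -0.0, -1.0]]
contact_force: [0.0, -0.2, 0.6]
width: 0.0943
gripper_force: 0.0
t: 14.8
position: [0.5262, 0.1833, 0.1568]
tool_rot: [[0.0, 1.0, -0.001], [1.0, -0.0, -0.0], [-0.0, -0.001, -1.0]]
contact_force: [-0.4, -0.1, 0.4]
width: 0.0943
gripper_force: 0.0
[0.5262 0.1833 0.1568]
```

View pics/c.png

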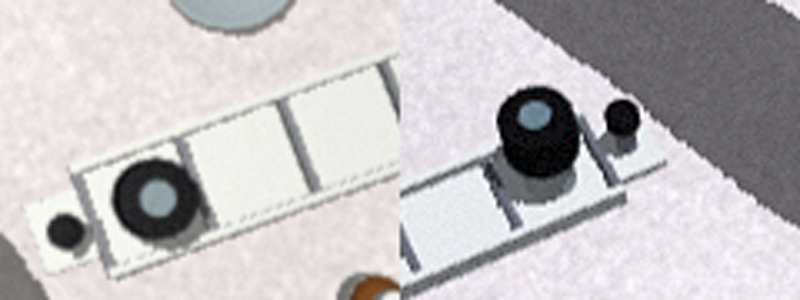

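The eyepiece stands upright in its bay (glass at about (342,249) top, (210,174) scene). Next is the objective.

```bash
python3 -c "
from h import *
print(ray('top',(341.7,249),.068),ray('scene',(210.1,174.1),.068))"
python3 -m inch '[0,0,1,0,0,0,1,0,0,0,1,0,0,0,1,0,0,0,0.7,0,0,0,0.48,0,0,0,0,0]'
python3 -m inch '[0,0,0,0,0,0,0,0,0,0,0,0,0,0,0,0,0,0,0,0,0,0,0,0,0,0,0,0]' 0
```

```text
[ 0.4707 -0.1153] [ 0.4703 -0.1149]
t: 15.88
position: [0.5261, 0.1839, 0.0271]
tool_rot: [[-0.0, 1.0, -0.001], [1.0, 0.0, -0.0], [-0.0, -0.001, -1.0]]
contact_force: [0.3, -0.1, -0.5]
width: 0.0944
gripper_force: 0.0
t: 16.75
position: [0.5264, 0.184, 0.0275]
tool_rot: [[-0.0, 1.0, -0.0], [1.0, 0.0, 0.0], [0.0, -0.0, -1.0]]
contact_force: [0.4, -0.2, -0.0]
width: 0.0336
gripper_force: 30.0
```

```bash
python3 -m inch '[0,0,-0.5,0,0,0,-1,0,0,0,-1,0,0,0,-1,0,0,0,-0.5,0,-0.7,-0.1,0,0,-1,-0.1,0,0,-1,-0.1,0,0,-1,-0.1,0,0,-1,-0.1,0,0]'
python3 -m inch '[-1,-0.1,0,0,-1,-0.1,0,0,-1,-0.1,0,0,-1,-0.1,0,0,-1,-0.1,0,0,-1,-0.1,0,0,-1,-0.1,0,0,-1,-0.1,0,0,-1,-0.1,0,0,-0.5,0,0,0]'
python3 -m inch '[0,0,0.5,0,0,0,1,0,0,0,1,0,0,0,0.9,0,0,0,0.4,0,0,0,0.2,0,0,0,0.1,0,0,0,0,0]'
```

```text
t: 18.0
position: [0.5129, 0.0643, 0.1265]
tool_rot: [[0.001, 1.0, -0.002], [1.0, -0.001, -0.0], [-0.0, -0.002, -1.0]]
contact_force: [0.1, -0.3, -1.4]
width: 0.0336
gripper_force: 30.0
t: 19.25
position: [0.49, -0.1729, 0.1266]
tool_rot: [[0.002, 1.0, -0.002], [1.0, -0.002, 0.0], [0.0, -0.002, -1.0]]
contact_force: [0.0, 0.4, -1.4]
width: 0.0339
gripper_force: 30.0
t: 20.25
position: [0.4917, -0.171, 0.0254]
tool_rot: [[0.0, 1.0, 0.001], [1.0, -0.0, -0.0], [-0.0, 0.001, -1.0]]
contact_force: [0.2, 0.7, -0.8]
width: 0.0334
gripper_force: 30.0
```

```bash
python3 -m inch '[0,0,0.06,0,0,0,0.02,0,0,0,0,0]'
python3 -m inch '[0,0,0,0,0,0,0,0,0,0,0,0]' 1
python3 -m inch '[0,0,-0.5,0,0,0,-1,0,0,0,-1,0,0,0,-1,0,0,0,-1,0,0,0,-0.5,0,1,0.1,0,0,1,0.1,0,0,1,0.1,0,0,1,0.1,0,0]'
python3 -m inch '[1,0.1,0,0,1,0.1,0,0,1,0.1,0,0,1,0.1,0,0,1,0.1,0,0,1,0.1,0,0,1,0.1,0,0,1,0.1,0,0,1,0.1,0,0,1,0.1,0,0]'
python3 -m inch '[1,0,0,0,1,0,0,0,0.77,0,0,0,0,0,0,0,0,0,0,0]'
python3 -c "
from h import *
s=sense();print(s['position'])
a=cam('top')['image'][190:280,295:415];b=cam('scene')['image'][140:230,155:275]
cv2.imwrite('pics/d.png',np.clip(1.4*cv2.resize(np.hstack([a,b]),(800,300),interpolation=cv2.INTER_CUBIC),0,255).astype(np.uint8)[:,:,::-1])"
```

```text
t: 20.62
position: [0.4917, -0.1711, 0.0235]
tool_rot: [[0.0, 1.0, 0.001], [1.0, -0.0, -0.0], [-0.0, 0.001, -1.0]]
contact_force: [-1.2, -0.3, 6.4]
width: 0.0335
gripper_force: 30.0
t: 21.0
position: [0.4914, -0.171, 0.023]
tool_rot: [[-0.0, 1.0, 0.0], [1.0, 0.0, 0.0], [0.0, 0.0, -1.0]]
contact_force: [0.1, -0.4, -0.1]
width: 0.0599
gripper_force: 0.0
t: 22.25
position: [0.5012, -0.0702, 0.148]
tool_rot: [[0.0, 1.0, -0.0], [1.0, -0.0, 0.0], [0.0, -0.0, -1.0]]
contact_force: [0.0, 0.1, -1.1]
width: 0.094
gripper_force: 0.0
t: 23.5
position: [0.5262, 0.1797, 0.1479]
tool_rot: [[-0.0, 1.0, -0.0], [1.0, 0.0, -0.0], [-0.0, -0.0, -1.0]]
contact_force: [0.2, 1.0, -0.1]
width: 0.0938
gripper_force: 0.0
t: 24.12
position: [0.5264, 0.2474, 0.1478]
tool_rot: [[0.0, 1.0, -0.0], [1.0, -0.0, -0.001], [-0.001, -0.0, -1.0]]
contact_force: [-0.3, 0.2, 0.2]
width: 0.094
gripper_force: 0.0
[0.5264 0.2474 0.1478]
```

View pics/d.png

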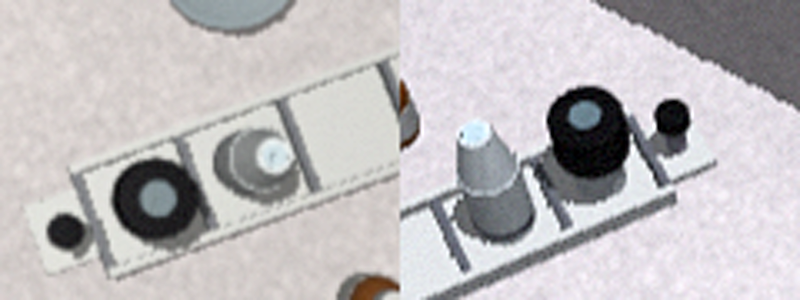

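The objective stands upright in its bay (cone tip at crop (273,155)). Ring lens next.

```bash
python3 -m inch '[0,0,1,0,0,0,1,0,0,0,1,0,0,0,1,0,0,0,0.6,0,0,0,0.39,0,0,0,0,0]'
python3 -m inch '[0,0,0,0,0,0,0,0,0,0,0,0,0,0,0,0,0,0,0,0]' 0
python3 -m inch '[0,0,-0.5,0,0,0,-1,0,0,0,-1,0,0,0,-1,0,0,0,-1,0,0,0,-0.5,0,0,0,0,0]'
```

```text
t: 25.1
position: [0.5264, 0.2481, 0.0231]
tool_rot: [[0.0, 1.0, -0.0], [1.0, -0.0, -0.0], [-0.0, -0.0, -1.0]]
contact_force: [0.1, -0.3, 0.5]
width: 0.0943
gripper_force: 0.0
t: 25.72
position: [0.5264, 0.2482, 0.0233]
tool_rot: [[-0.0, 1.0, 0.0], [1.0, 0.0, 0.0], [0.0, 0.0, -1.0]]
contact_force: [-0.3, -0.4, 0.1]
width: 0.0475
gripper_force: 0.0
t: 26.6
position: [0.5267, 0.2483, 0.149]
tool_rot: [[0.0, 1.0, 0.001], [1.0, -0.0, 0.0], [0.0, 0.001, -1.0]]
contact_force: [0.0, -0.4, -1.8]
width: 0.0437
gripper_force: 30.0
```

Closing finished just as the lift began, so the grip may be a few mm higher on the part. I'll lower it slowly, watching the force.

```bash
python3 -m inch '[-0.6,0,0,0,-1,0,0,0,-1,0,0,0,-1,0,0,0,-1,0,0,0,-1,0,0,0,-1,0,0,0,-1,0,0,0,-1,0,0,0,-1,0,0,0]'
python3 -m inch '[-1,-0.2,0,0,-1,-0.2,0,0,-1,-0.2,0,0,-1,0,0,0,-1,0,0,0,-1,0,0,0,-1,0,0,0,-1,0,0,0,-1,0,0,0,-0.43,0,0,0]'
python3 -m inch '[0,0,0.5,0,0,0,1,0,0,0,1,0,0,0,1,0,0,0,0.7,0,0,0,0.4,0,0,0,0,0,0,0,0,0]'
```

```text
t: 27.85
position: [0.5254, 0.0063, 0.1473]
tool_rot: [[0.001, 1.0, -0.002], [1.0, -0.001, -0.0], [-0.0, -0.002, -1.0]]
contact_force: [0.5, -0.7, -1.4]
width: 0.0436
gripper_force: 30.0
t: 29.1
position: [0.5101, -0.2293, 0.1472]
tool_rot: [[0.002, 1.0, -0.002], [1.0, -0.002, 0.0], [0.0, -0.002, -1.0]]
contact_force: [-0.1, -0.1, -1.9]
width: 0.0431
gripper_force: 30.0
t: 30.1
position: [0.5119, -0.2276, 0.0339]
tool_rot: [[-0.0, 1.0, 0.001], [1.0, 0.0, -0.0], [-0.0, 0.001, -1.0]]
contact_force: [-0.4, -0.4, -2.1]
width: 0.0438
gripper_force: 30.0
```

```bash
for i in 1; do python3 -m inch '[0,0,0.1,0,0,0,0,0]'; python3 -m inch '[0,0,0.06,0,0,0,0,0]'; done
```

```text
t: 30.35
position: [0.5115, -0.2276, 0.031]
tool_rot: [[0.0, 1.0, 0.0], [1.0, -0.0, -0.0], [-0.0, 0.0, -1.0]]
contact_force: [0.3, 0.3, -1.1]
width: 0.0438
gripper_force: 30.0
t: 30.6
position: [0.5114, -0.2275, 0.0292]
tool_rot: [[-0.0, 1.0, -0.0], [1.0, 0.0, 0.0], [0.0, -0.0, -1.0]]
contact_force: [-0.1, -0.4, -1.9]
width: 0.0434
gripper_force: 30.0
```

```bash
python3 -m inch '[0,0,0.06,0,0,0,0,0]' | grep -E 'posi|cont'; python3 -m inch '[0,0,0.06,0,0,0,0,0]'| grep -E 'posi|cont'; python3 -m inch '[0,0,0.06,0,0,0,0,0]'| grep -E 'posi|cont'
```

```text
position: [0.5113, -0.2275, 0.0276]
contact_force: [-0.1, 0.3, -1.1]
position: [0.5113, -0.2275, 0.0261]
contact_force: [1.4, 0.0, -1.5]
position: [0.5114, -0.2274, 0.0246]
contact_force: [0.2, 0.1, -1.4]
```

```bash
python3 -m inch '[0,0,0.06,0,0,0,0,0]' | grep -E 'posi|cont'; python3 -m inch '[0,0,0.06,0,0,0,0,0]'| grep -E 'posi|cont'
```

```text
position: [0.5113, -0.2275, 0.0231]
contact_force: [-0.6, -0.5, -1.9]
position: [0.5115, -0.2275, 0.0222]
contact_force: [-3.4, 1.4, 9.3]
```

Contact, so I release it and go for the photo tube.

```bash
python3 -m inch '[0,0,0,0,0,0,0,0,0,0,0,0]' 1
python3 -m inch '[0,0,-0.5,0,0,0,-1,0,0,0,-1,0,0,0,-1,0,0,0,-1,0,0,0,-0.5,0,1,0.1,0,0,1,0.1,0,0,1,0.1,0,0,1,0.1,0,0]'
python3 -m inch '[1,0.1,0,0,1,0.1,0,0,1,0.1,0,0,1,0,0,0,1,0,0,0,1,0,0,0,1,0,0,0,1,0,0,0,1,0,0,0,1,0,0,0]'
python3 -m inch '[1,0,0,0,1,0,0,0,1,0,0,0,1,0,0,0,1,0,0,0,1,0,0,0,1,0,0,0,0.34,0,0,0,0,0,0,0,0,0,0,0]'
python3 -c "
from h import *
s=sense();print(s['position'])
a=cam('top')['image'][180:270,310:430];b=cam('scene')['image'][150:240,125:245]
cv2.imwrite('pics/e.png',np.clip(1.4*cv2.resize(np.hstack([a,b]),(800,300),interpolation=cv2.INTER_CUBIC),0,255).astype(np.uint8)[:,:,::-1])"
```

```text
t: 32.22
position: [0.5114, -0.2275, 0.0217]
tool_rot: [[-0.0, 1.0, 0.0], [1.0, 0.0, 0.0], [0.0, 0.0, -1.0]]
contact_force: [-0.3, -1.0, -0.3]
width: 0.0701
gripper_force: 0.0
t: 33.48
position: [0.5212, -0.1267, 0.1468]
tool_rot: [[0.0, 1.0, -0.0], [1.0, -0.0, 0.0], [0.0, -0.0, -1.0]]
contact_force: [-0.2, -0.0, 0.7]
width: 0.0938
gripper_force: 0.0
t: 34.72
position: [0.5286, 0.1232, 0.1467]
tool_rot: [[-0.0, 1.0, -0.0], [1.0, 0.0, -0.0], [-0.0, -0.0, -1.0]]
contact_force: [1.2, 0.5, -0.5]
width: 0.0939
gripper_force: 0.0
t: 35.98
position: [0.5291, 0.3048, 0.1467]
tool_rot: [[0.001, 1.0, -0.0], [1.0, -0.001, -0.001], [-0.001, -0.0, -1.0]]
contact_force: [0.9, 0.2, 0.7]
width: 0.0934
gripper_force: 0.0
[0.5291 0.3048 0.1467]
```

View pics/e.png

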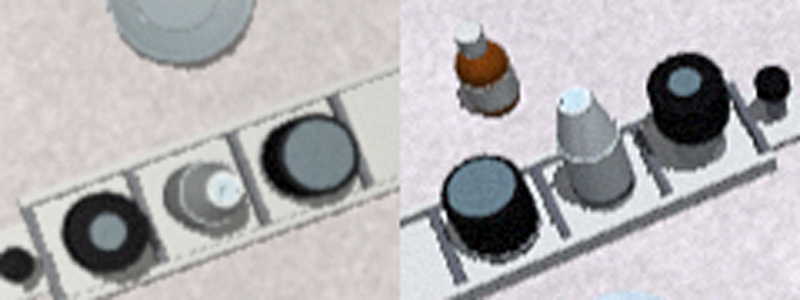

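The ring lens is seated in the third bay (glass at crop (318,157)). Next I grip the photo tube.

```bash
python3 -m inch '[0.04,0,1,0,0,0,1,0,0,0,1,0,0,0,0.8,0,0,0,0.51,0,0,0,0,0]'
python3 -m inch '[0,0,0,0,0,0,0,0,0,0,0,0,0,0,0,0,0,0,0,0,0,0,0,0,0,0,0,0,0,0,0,0]' 0
```

```text
t: 36.83
position: [0.5286, 0.3068, 0.0384]
tool_rot: [[-0.0, 1.0, -0.001], [1.0, 0.0, -0.0], [-0.0, -0.001, -1.0]]
contact_force: [0.5, -0.4, 1.1]
width: 0.094
gripper_force: 0.0
t: 37.83
position: [0.529, 0.307, 0.039]
tool_rot: [[-0.0, 1.0, 0.0], [1.0, 0.0, 0.0], [0.0, 0.0, -1.0]]
contact_force: [0.8, 0.2, -0.3]
width: 0.0296
gripper_force: 30.0
```

```bash
python3 -m inch '[0,0,-0.5,0,0,0,-1,0,0,0,-1,0,0,0,-1,0,0,0,-1,0,-0.6,0.12,0,0,-1,0,0,0,-1,0,0,0,-1,0,0,0,-1,0,0,0]'
python3 -m inch '[-1,0,0,0,-1,0,0,0,-1,0,0,0,-1,0,0,0,-1,0,0,0,-1,0,0,0,-1,0,0,0,-1,0,0,0,-1,0,0,0,-1,0,0,0]'
python3 -m inch '[-1,0,0,0,-1,0,0,0,-1,0,0,0,-1,0,0,0,-1,0,0,0,-1,0,0,0,-1,0,0,0,-1,0,0,0,-1,0,0,0,-0.04,0,0,0]'
python3 -m inch '[0,0,0.5,0,0,0,1,0,0,0,1,0,0,0,1,0,0,0,0.7,0,0,0,0.3,0,0,0,0,0,0,0,0,0]'
```

```text
t: 39.08
position: [0.5315, 0.1898, 0.1506]
tool_rot: [[0.001, 1.0, -0.001], [1.0, -0.001, -0.001], [-0.001, -0.001, -1.0]]
contact_force: [0.4, -0.1, -3.3]
width: 0.0296
gripper_force: 30.0
t: 40.33
position: [0.5309, -0.0599, 0.1507]
tool_rot: [[0.001, 1.0, -0.001], [1.0, -0.001, -0.0], [-0.0, -0.001, -1.0]]
contact_force: [0.2, 0.6, -1.8]
width: 0.03
gripper_force: 30.0
t: 41.58
position: [0.5302, -0.2866, 0.1504]
tool_rot: [[0.003, 1.0, -0.002], [1.0, -0.003, 0.0], [0.0, -0.002, -1.0]]
contact_force: [-0.1, 0.9, -2.4]
width: 0.0297
gripper_force: 30.0
t: 42.58
position: [0.5324, -0.2841, 0.0397]
tool_rot: [[-0.0, 1.0, 0.001], [1.0, 0.0, -0.0], [-0.0, 0.001, -1.0]]
contact_force: [-0.5, -0.5, -1.6]
width: 0.0297
gripper_force: 30.0
```

Nominal contact is at 0.035.

```bash
python3 -m inch '[0,0,0.1,0,0,0,0.04,0,0,0,0,0]' | grep -E 'posi|cont'; python3 -m inch '[0,0,0.04,0,0,0,0,0]'| grep -E 'posi|cont'
```

```text
position: [0.5319, -0.284, 0.0355]
contact_force: [1.1, 0.0, -2.4]
position: [0.532, -0.284, 0.035]
contact_force: [-2.0, 0.5, 7.1]
```

```bash
python3 -m inch '[0,0,0,0,0,0,0,0,0,0,0,0]' 1
python3 -m inch '[0,0,-0.5,0,0,0,-1,0,0,0,-1,0,0,0,-1,0,0,0,-1,0,0,0,-1,0,1,0,0,0,1,0,0,0,1,0,0,0,1,0,0,0]' >/dev/null
python3 -m inch '[1,0,0,0,1,0,0,0,1,0,0,0,1,0,0,0,1,0,0,0,1,0,0,0,1,0,0,0,1,0,0,0,1,0,0,0,1,0,0,0]' >/dev/null
python3 -m inch '[1,0,0,0,1,0,0,0,1,0,0,0,0,0,0,0,0,0,0,0]'
python3 -c "
from h import *
a=cam('top')['image'][180:280,300:460];b=cam('scene')['image'][150:250,90:250]
cv2.imwrite('pics/f.png',np.clip(1.4*cv2.resize(np.hstack([a,b]),(800,250),interpolation=cv2.INTER_CUBIC),0,255).astype(np.uint8)[:,:,::-1])"
```

```text
t: 43.58
position: [0.5319, -0.284, 0.0345]
tool_rot: [[-0.0, 1.0, -0.0], [1.0, 0.0, 0.0], [0.0, -0.0, -1.0]]
contact_force: [-0.4, -0.8, -0.2]
width: 0.0562
gripper_force: 0.0
t: 46.7
position: [0.5319, 0.1403, 0.1724]
tool_rot: [[0.0, 1.0, 0.0], [1.0, -0.0, -0.0], [-0.0, 0.0, -1.0]]
contact_force: [0.4, -0.7, 0.7]
width: 0.0939
gripper_force: 0.0
```

View pics/f.png

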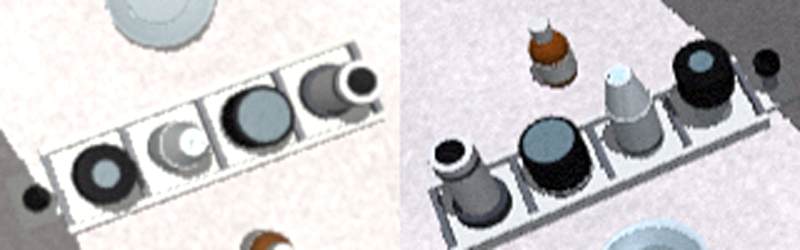

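All four stand upright in their bays. From the post: eyepiece (105,173), objective (180,147), ring lens (262,117), photo tube (355,83). The arm is clear, so I'm handing the job in.

```bash
python3 -c "
from bench import job
print(job.job_done())"
```

```text
the job is handed in; nothing more can be done
None
```

The job is handed in at about 47 s: all four parts stand upright, released in reverse order (from the new post: eyepiece, objective, ring lens, photo tube), as seen in the last picture; no verdict came back.

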